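Set the calibrator dial and hold the surface probe on its spot

TASK

Turn the calibrator's dial clockwise until its pointer stands at the small dark steel rider tab on the scale, and leave it there. Then draw the contact probe out of its stand and hold its sprung tip inside the ring engraved on the sloping metal face, with the probe square to that face and pressed lightly, so that the sprung tip is about half pushed in. Finish while still holding the probe there, and leave the other things on the worktop where they are.

Things in the scene. Friction and masses are not known exactly. Their poses are not given: they have to be found in the camera images.
- unit: Probe calibrator, fixed, grey plastic, 194 (x) x 130 (y) x 68 mm high. Origin: underside, near the middle; x axis from its low front to its high back. The front is a level deck 35 mm high that carries the dial, its axis 50 mm in front of the origin; behind it a face rises at 20 degrees, from 35 mm high (5 mm in front of the origin) to 68 mm at the back.
- dial_grip (a point): Point on the dial's upright axis, 24 mm above the deck, in its grip bar. Dial: black skirt 52 mm across, 9 mm high; across it an upright straight bar, 12 mm thick, 42 long, 9 to 33 mm above the deck, to be pinched from above. y axis: along the bar to the pointer end (white line and nose); x: across the bar; z up. Beside it only the rider tab (to 5 mm above the deck, 36 to 46 mm from the axis).
- dial (a joint): Angle of the dial, rad, growing as it turns clockwise seen from above. At 0 the pointer points to the unit's +y (left), at 1.571 to its +x (back). It runs from stop to stop 0 to 2.4 against light friction (0.04 N m), has no spring and stays where it is left.
- rider (a joint): Angle of the rider tab round the same axis, counted in the same way: the dial is set when its angle equals this one. The rider is a small dark steel tab with a thin tip, 6 x 10 x 4 mm (top 5 mm above the deck), on the ticked scale round the dial; it stays where it is.
- dial_tip (a point): The tip of the dial's pointer, 32 mm from the dial's axis, 5 mm above the deck.
- rider_tip (a point): The inner tip of the rider tab, also 32 mm from the dial's axis and 5 mm above the deck.
- spot (a point): Centre of the engraved ring (19 mm across) on the aluminium plate (80 x 100 mm) of the sloping face, on the metal surface. z axis: square out of the face (20 degrees from upright, leaning to the unit's -x); x axis: up the slope; y level.
- stand: White stand for the probe, fixed, a 46 x 46 mm block 72 mm high on an 80 x 80 mm foot 8 mm high, with a round hole of 15 mm straight down from its top, 67 mm deep. Origin: underside centre.
- probe_grip (a point): Middle of the handle of the loose contact probe (about 110 g) that hangs upright in the stand, 40 mm above the stand's top. Handle 20 x 20 mm, from 35 mm above to 35 mm below this point; below it a 28 mm round flange rests on the stand. z: up along the probe; x, y: square to the handle's flat sides. The tip's end is 100 mm below this point on the axis when not pushed in. Lift 60 mm to clear the stand.
- probe_tip (a joint): How far the sprung tip is pushed in, m: 0 fully out, 0.012 fully in. It takes 0.5 N to start and 3.5 N to be fully in (250 N/m), about 2 N half way.
- tip_end (a point): The very end of the probe's sprung tip; moves with the tip.
- probe: The whole probe; origin on its axis at the flange's underside, 40 mm below the middle of the handle; z along the probe, away from the tip. From here a steel stem, 10 mm thick, goes 45 mm down, then the sprung tip, 6 mm thick with a round end, 15 mm more.
- marker_mid (a point): Bystander: felt marker, 132 x 16 mm, lying on the worktop; its middle.
- hex_keys_mid (a point): Bystander: hex key set in a long holder, 100 x 30 x 20 mm; its middle.
- cuvette_box_mid (a point): Bystander: lidded box, 106 x 71 x 40 mm; its middle.

How it is judged:
By the outcome, as a careful person would: the job done as asked, in the order asked, and still so for the second after the job is handed in, while the arm keeps its last pose, push and grip.
It also fails if it takes over 53 s, if anything falls off the work surface, if the arm or the gripper's body presses on something with over 40 N, if the wrist force passes 120 N, or if a joint passes its speed limit or range.

ROBOT

A 7-joint arm with a two-finger parallel gripper is mounted at the origin on a cart in front of the work surface, level with it; the furniture and walls round the work are solid. World frame = base frame: x ahead of the robot, y to its left, z up, the work surface at z = 0. Lengths are in mm, angles in rad, forces in N, time in s.
With the tool pointing down it reaches from about 375 to 925 mm from the base axis. Payload 3.1 kg.
Tool frame: the origin (TCP) lies at the very end of the fingers, on their centre line; the grasp point (between the pads) lies 19 mm behind it; z points along the fingers, x is the direction in which the jaws open and shut, and the axes are right-handed (so a half turn about z gives the same grasp; the last joint's range is limited). The gripper opens to 85 mm and grips with 20 to 120 N. Pads are 22 mm wide; open, the fingers measure 114 mm over their backs; the gripper's body (76 mm by 85 mm) begins 54 mm behind the grasp point. The pads swing forward as they close: fully open they stand 13 mm farther back than shut.
Start: joints at [1.245, 0.383, 0.044, 1.598, -0.018, 1.161, -0.05], TCP at [146.813, -633.205, 205.469] pointing down, gripper open.
Joint ranges: [-2.61, 2.61], [-0.41, 2.15], [-1.48, 1.57], [0, 2.5], [-1.57, 4.71], [0.05, 1.97], [-2.85, 2.85]. Speed limits (rad/s): [2.79, 2.79, 3.14, 3.14, 3.14, 3.14, 3.14].

INTERFACE

Orientations are given as a unit quaternion [x, y, z, w].
In Python, from rig import arm gives the robot as it stands. Calls block until the motion is done:
- arm.move_to(position, orientation): joint-space move of the TCP to a pose.
- arm.servo_line(position, feed=150, frame=None, f_stop=None): straight line of the TCP; frame=None keeps the orientation; feed is the mean speed in mm/s. With f_stop (N) it stops when the force on the tool has changed by that much, and returns True; else False.
- arm.move_joints(angles): joint-space move.
- arm.grip(opening, grip_force=None): finger opening in mm; grip_force is the grip in N (None keeps the last); returns when the fingers have stopped.
- arm.wait(seconds).
- arm.inverse_kinematics(position, orientation): joint angles nearest the present ones, or None.
- arm.observe(): the state.
- arm.snapshot(name): name is "side" or "top" or "wrist"; returns the picture (384x512x3 uint8, blue, green, red); there is no depth.
- arm.camera_model(name): a dict with "mtx" (3x3 intrinsics, pixels), "world_from_camera" (4x4, takes a point from camera to world coordinates); the wrist camera has in their place "hand_eye" (4x4, takes a point from camera to tool coordinates, whose origin is the TCP and whose axes are the tool frame's). Camera axes: x right, y up, looking along -z (the intrinsics and any distortion apply to the point x, -y, -z); pixel columns grow to the right and rows downward; lengths in mm; the calibration is good to about 2 mm. The wrist camera is an equidistant fisheye: a pixel r from the principal point sees the ray r / f radians off the axis. A picture is of the moment at which its call begins: read the wrist's pose just before it. camera_model takes no time and is no camera call.
A pose or a line that the arm cannot do raises arm.Unreachable and nothing moves.
- arm.hand_in(): hands the job in, once; it reports no verdict.
The state is a dict: "clock": time; "joint_positions": joint angles; "qvel": joint speeds; "joint_torque": joint torques, N m; "eef_pos": TCP position; "ee_rot": TCP orientation; "force": force on the tool from outside, world axes, zero at the start; "moment": the same for the moment, N m; "opening": finger opening in mm.
Only numpy, scipy, OpenCV 4.12 (cv2) and the standard library are available. Lean on these libraries where they do the work, as an engineer would, in place of code of your own. Each camera call takes 0.05 s, during which the arm holds its last target.

## Working session

There is one attempt and no reset: what is moved stays moved. The work goes in short steps, each a Python script; the robot and the scene stay as the last script left them, time stands still between calls to the robot, and variables do not carry over. Pictures are saved under pics/ and viewed, and the job is handed in when it is done.

```bash
ls; mkdir -p pics; python3 - <<'E'
from rig import arm
import cv2,json
s=arm.observe();print(s)
for n in ("side","top","wrist"):
    m=arm.camera_model(n);print(n,m)
    cv2.imwrite(f"pics/{n}0.png",arm.snapshot(n))
E
```

```text
pics
{'clock': 0.0, 'joint_positions': array([ 1.24523751,  0.38386332,  0.04384067,  1.59959475, -0.01792539,
        1.16120796, -0.04992809]), 'qvel': array([-0.00089349,  0.00135145,  0.00071793,  0.00187558, -0.00214993,
       -0.00118992,  0.00030343]), 'joint_torque': array([ 4.64190889e-04, -4.33464861e+01,  1.02453589e+00, -2.49514425e+01,
        1.06144248e-02,  1.12404290e-02,  5.93088586e-06]), 'eef_pos': array([ 146.52813218, -632.21497733,  204.05944831]), 'ee_rot': array([ 0.78288781, -0.62216146, -0.00108697, -0.0007843 ]), 'force': array([-0.7204451 ,  0.82378345,  0.50991782]), 'moment': array([ 0.08000675,  0.06981232, -0.01640396]), 'opening': 85.2595190893425}
side {'mtx': array([[359.18770577,   0.        , 256.63122822],
       [  0.        , 359.18770577, 196.27434448],
       [  0.        ,   0.        ,   1.        ]]), 'world_from_camera': array([[ 9.93164710e-01,  6.89357290e-02, -9.41898262e-02,
         5.01649406e+02],
       [-1.16321521e-01,  5.17825021e-01, -8.47541475e-01,
        -9.11717276e+02],
       [-9.65204061e-03,  8.52704587e-01,  5.2230
[... 475 characters left out ...]
+02],
       [ 1.21941506e-03,  2.60593089e-01,  9.65447956e-01,
         1.23529511e+03],
       [ 0.00000000e+00,  0.00000000e+00,  0.00000000e+00,
         1.00000000e+00]])}
wrist {'mtx': array([[297.31863964,   0.        , 257.27061586],
       [  0.        , 297.31863964, 189.12982073],
       [  0.        ,   0.        ,   1.        ]]), 'hand_eye': array([[ 9.99999823e-01,  5.80643729e-04, -1.30482739e-04,
         7.04061011e-01],
       [ 5.08999251e-04, -9.48080082e-01, -3.18031285e-01,
        -8.13626613e+01],
       [-3.08370957e-04,  3.18031163e-01, -9.48080210e-01,
        -1.68327240e+02],
       [ 0.00000000e+00,  0.00000000e+00,  0.00000000e+00,
         1.00000000e+00]])}
```

View pics/top0.png

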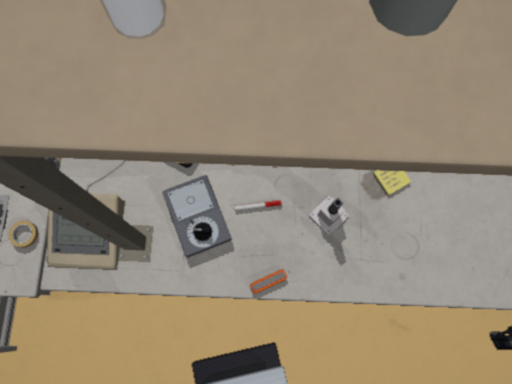

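View pics/side0.png

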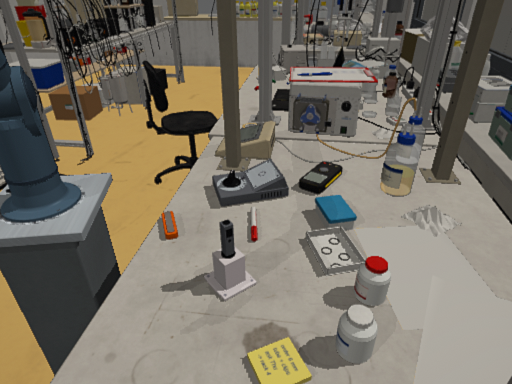

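View pics/wrist0.png

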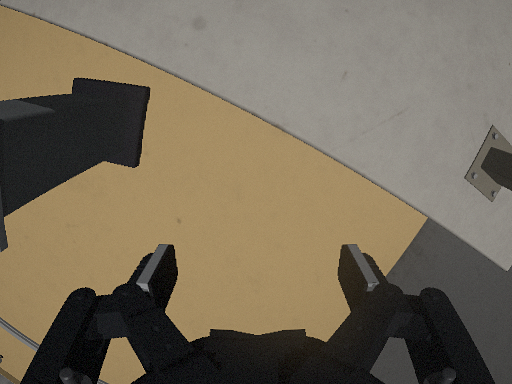

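```bash
cat > h.py <<'E'
import numpy as np,cv2
from rig import arm
from scipy.spatial.transform import Rotation as R
def ray(name,u,v,pose=None):
    m=arm.camera_model(name);K=m["mtx"]
    x=(u-K[0,2])/K[0,0];y=(v-K[1,2])/K[1,1]
    if name!="wrist":
        T=m["world_from_camera"];d=np.array([x,-y,-1.])
    else:
        p,q=pose;Tw=np.eye(4);Tw[:3,:3]=R.from_quat(q).as_matrix();Tw[:3,3]=p
        T=Tw@m["hand_eye"];r=np.hypot(x,y)
        s=np.sin(r)/r if r>1e-9 else 1.
        d=np.array([x*s,-y*s,-np.cos(r)])
    d=T[:3,:3]@d
    return T[:3,3],d/np.linalg.norm(d)
def onz(name,u,v,z,pose=None):
    o,d=ray(name,u,v,pose);return o+d*(z-o[2])/d[2]
def tri(*rays):
    A=np.zeros((3,3));b=np.zeros(3)
    for o,d in rays:
        P=np.eye(3)-np.outer(d,d);A+=P;b+=P@o
    x=np.linalg.solve(A,b)
    return x,[np.linalg.norm((np.eye(3)-np.outer(d,d))@(x-o)) for o,d in rays]
def proj(name,X,pose=None):
    m=arm.camera_model(name);K=m["mtx"]
    if name!="wrist": T=m["world_from_camera"]
    else:
        p,q=pose;Tw=np.eye(4);Tw[:3,:3]=R.from_quat(q).as_matrix();Tw[:3,3]=p;T=Tw@m["hand_eye"]
    c=np.linalg.inv(T)@np.append(X,1.);x,y,z=c[0],-c[1],-c[2]
    if name!="wrist": return K[0,0]*x/z+K[0,2],K[1,1]*y/z+K[1,2]
    r=np.hypot(x,y);t=np.arctan2(r,z)
    return K[0,0]*x/r*t+K[0,2],K[1,1]*y/r*t+K[1,2]
def down(yaw):
    """tool pointing down, jaw axis x at yaw in world"""
    return (R.from_euler('z',yaw)*R.from_euler('x',np.pi)).as_quat()
E
python3 - <<'E'
from h import *
t=cv2.imread("pics/top0.png");s=cv2.imread("pics/side0.png")
a=cv2.resize(t[160:305,140:400],None,fx=3,fy=3,interpolation=cv2.INTER_CUBIC);cv2.imwrite("pics/topc.png",a)
b=cv2.resize(s[140:310,140:350],None,fx=3.5,fy=3.5,interpolation=cv2.INTER_CUBIC);cv2.imwrite("pics/sidec.png",b)
print(a.shape,b.shape)
for n,u,v,z in [("dial",202,231,50),("ring",191,200,55),("standbase",329,215,0),("post",140,243,0),("hex",268,281,10),("marker",257,206,8)]:
    print(n,onz("top",u,v,z))
# shelf front edge if at height h
for z in (0,400,600,800,1000): print(z,onz("top",200,158,z))
E
```

```text
(435, 780, 3) (595, 735, 3)
dial [526.2234726  -27.85747452  50.        ]
ring [613.95037315 -15.51227746  55.        ]
standbase [ 503.94233392 -375.55354162    0.        ]
post [ 5.41069477e+02  1.46585290e+02 -2.27373675e-13]
hex [ 364.80068213 -169.67264541   10.        ]
marker [ 570.61266216 -186.36085069    8.        ]
0 [746.08179627 -58.8660602    0.        ]
400 [594.46347058 -76.4271649  400.        ]
600 [518.65430774 -85.20771725 600.        ]
800 [442.8451449  -93.98826961 800.        ]
1000 [ 367.03598205 -102.76882196 1000.        ]
```

View pics/topc.png

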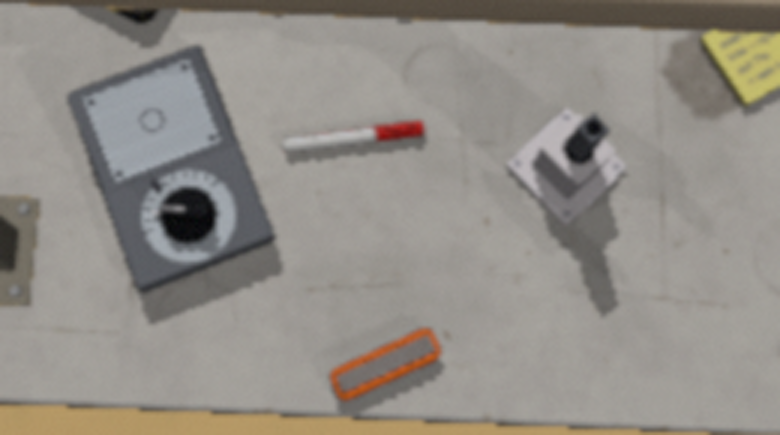

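View pics/sidec.png

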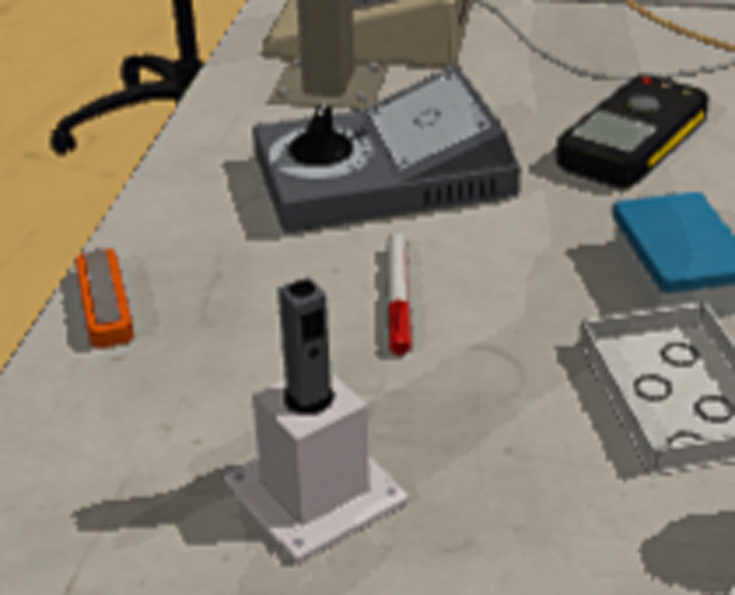

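```bash
python3 - <<'E'
from h import *
for z in range(0,1000,100): print(z,np.round(proj("top",[541,147,z])),np.round(proj("side",[541,147,z])), onz("top",30,158,z).round(), onz("top",256,165,z).round())
t=cv2.imread("pics/top0.png")
cv2.imwrite("pics/topl.png",cv2.resize(t[110:280,0:200],None,fx=4,fy=3.5,interpolation=cv2.INTER_CUBIC))
E
```

```text
0 [140. 243.] [233. 167.] [852. 415.  -0.] [ 690. -211.    0.]
100 [130. 237.] [231. 138.] [806. 373. 100.] [ 657. -203.  100.]
200 [119. 229.] [230. 107.] [759. 330. 200.] [ 624. -195.  200.]
300 [105. 220.] [228.  72.] [713. 287. 300.] [ 590. -187.  300.]
400 [ 88. 209.] [226.  34.] [666. 244. 400.] [ 557. -179.  400.]
500 [ 67. 195.] [224.  -9.] [620. 201. 500.] [ 523. -171.  500.]
600 [ 40. 177.] [221. -56.] [573. 159. 600.] [ 490. -163.  600.]
700 [  4. 153.] [ 219. -110.] [527. 116. 700.] [ 457. -155.  700.]
800 [-47. 119.] [ 216. -172.] [480.  73. 800.] [ 423. -147.  800.]
900 [-125.   67.] [ 212. -242.] [434.  30. 900.] [ 390. -140.  900.]
```

View pics/topl.png

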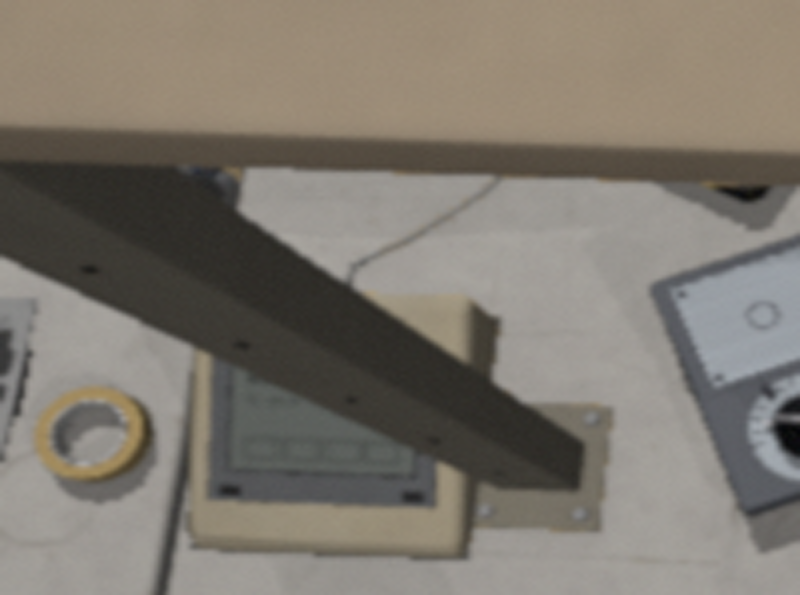

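```bash
cat >> h.py <<'E'
def snap(fn,name="wrist"):
    s=arm.observe();im=arm.snapshot(name);cv2.imwrite("pics/"+fn,im)
    if name=="wrist": np.save("pics/"+fn[:-4]+".npy",np.r_[s["eef_pos"],s["ee_rot"]])
    return im
def pose(fn):
    a=np.load("pics/"+fn+".npy");return a[:3],a[3:]
E
python3 - <<'E'
from h import *
arm.move_to([462,-431,290],down(-.64)); s=arm.observe();print(s["clock"],s["eef_pos"],s["joint_positions"].round(2))
snap("w1.png")
q=arm.inverse_kinematics([555,-90,230],down(0.1));print(q)
arm.move_to([555,-90,230],down(0.1)); s=arm.observe();print(s["clock"],s["eef_pos"],s["joint_positions"].round(2))
snap("w2.png"); snap("side2.png","side")
E
```

```text
1.5833 [ 459.38571675 -433.42658404  289.26686135] [ 0.86  0.3  -0.21  1.53  0.07  1.31 -0.01]
[ 0.55210917  0.24054185 -0.53358416  1.76292814  0.13177659  1.17364535
  0.08000458]
2.975 [555.07194508 -93.25063424 230.16301138] [ 0.55  0.24 -0.53  1.76  0.13  1.17  0.08]
```

View pics/w1.png

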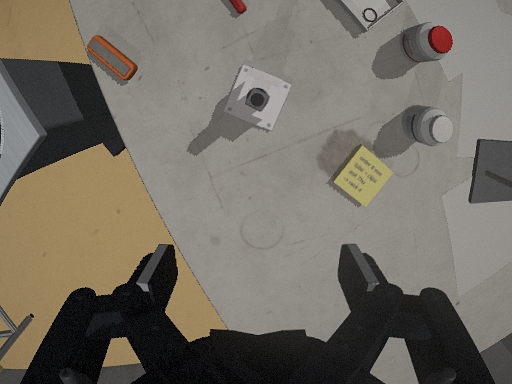

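View pics/w2.png

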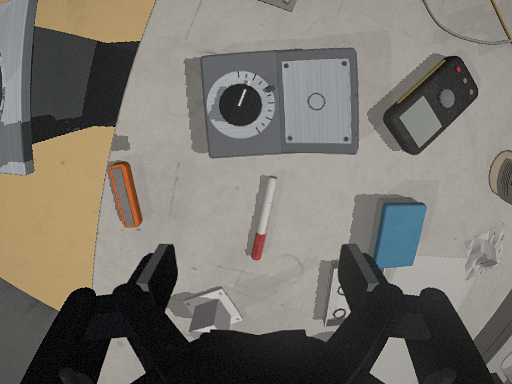

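View pics/side2.png

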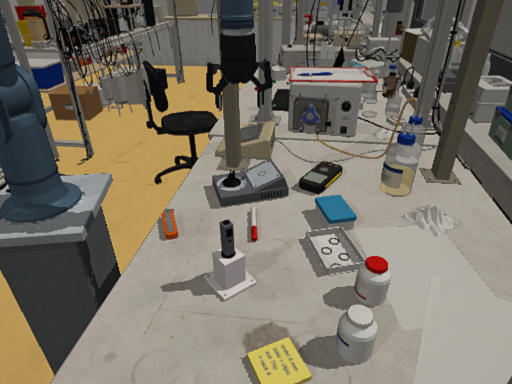

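```bash
python3 - <<'E'
from h import *
w=cv2.imread("pics/w2.png");cv2.imwrite("pics/w2c.png",cv2.resize(w[40:165,195:365],None,fx=4.7,fy=4.7,interpolation=cv2.INTER_CUBIC))
w=cv2.imread("pics/w1.png");cv2.imwrite("pics/w1c.png",cv2.resize(w[55:140,215:305],None,fx=7,fy=7,interpolation=cv2.INTER_CUBIC))
P=pose("w2")
print("dial",onz("wrist",240,104,35+44,P),"ring",onz("wrist",316.5,101.5,52,P), "check top ring",onz("top",191,200,52))
print(arm.observe())
E
```

```text
dial [529.91856261 -26.38788532  79.        ] ring [616.44674873 -15.03865073  52.        ] check top ring [614.80465616 -15.26423784  52.        ]
{'clock': 3.075, 'joint_positions': array([ 0.55405163,  0.24085042, -0.53033094,  1.76189674,  0.13219067,
        1.17371559,  0.07998272]), 'qvel': array([-2.24485203e-03,  7.55557083e-05, -1.06571527e-02,  1.95042146e-03,
       -5.46633994e-03, -8.12124139e-04,  2.67552233e-04]), 'joint_torque': array([-3.15962601e-01, -3.37786496e+01, -3.14202569e+00, -2.48725641e+01,
       -7.50355044e-03,  5.04144955e-04,  4.34421872e-05]), 'eef_pos': array([555.0793523 , -93.11278288, 230.13524878]), 'ee_rot': array([9.98874070e-01, 4.74379857e-02, 1.21777614e-04, 4.64390689e-04]), 'force': array([ 0.7112308 ,  0.86411145, -0.3932883 ]), 'moment': array([-0.04630229,  0.03186443,  0.03734895]), 'opening': 85.50866015908149}
```

View pics/w2c.png

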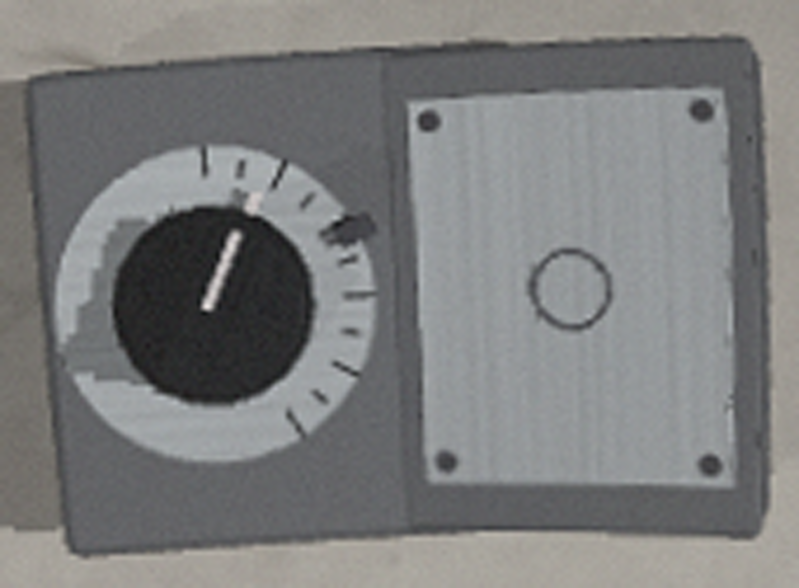

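View pics/w1c.png

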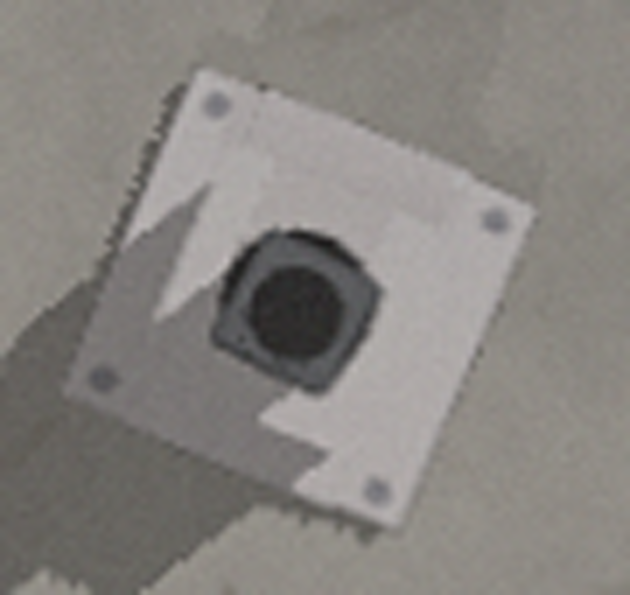

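```bash
python3 - <<'E'
from h import *
P=pose("w2"); f=lambda u,v:((u+.5)/4.7+195-.5,(v+.5)/4.7+40-.5)
C=onz("wrist",*f(216,304),35,P); C2=onz("wrist",*f(214.5,305),42,P); print("dial axis",C,C2)
yaw=0.13
for it in range(6):
    c,s=np.cos(yaw),np.sin(yaw)
    ex=np.array([c,s,0]);n=np.array([-np.sin(np.radians(20))*c,-np.sin(np.radians(20))*s,np.cos(np.radians(20))])
    p0=np.array([C[0],C[1],35])+45*ex
    def onp(u,v):
        o,d=ray("wrist",*f(u,v),P);return o+d*(n@(p0-o))/(n@d)
    sc=[onp(*q) for q in [(428,121),(446,461),(702,111),(709,464)]]
    v1=sc[0]-sc[1];v2=sc[2]-sc[3];h1=sc[2]-sc[0];h2=sc[3]-sc[1]
    yaws=[np.arctan2(-v[0],v[1]) for v in (v1,v2)]+[np.arctan2(h[1],h[0]) for h in (h1,h2)]
    yaw=np.mean(yaws)
print(yaws,yaw,[np.linalg.norm(v) for v in (v1,v2,h1,h2)])
S=onp(570,289);print("spot",S,"screw mean",np.mean(sc,0),"xu,yu",(S-C)[:2]@[c,s]-50,(S-C)[:2]@[-s,c])
def ang(u,v,z):
    X=onz("wrist",*f(u,v),z,P)-C; return yaw+np.pi/2-np.arctan2(X[1],X[0]),np.hypot(X[0],X[1])
print("line",ang(207,308,68),ang(238,232,68),"nose",ang(252,203,40),"rider out",ang(370,222,40),"in",ang(325,240,40))
for q in [(204,160),(281,173),(360,294),(346,368),(299,422)]: print(ang(*q,35))
a=onz("wrist",*f(207,308),68,P);b=onz("wrist",*f(238,232),68,P);d=b-a;print("line dir",yaw+np.pi/2-np.arctan2(d[1],d[0]))
# stand/probe
P=pose("w1"); g=lambda u,v:((u+.5)/7+215-.5,(v+.5)/7+55-.5)
print("handle top",onz("wrist",*g(297,312),147,P))
co=[onz("wrist",*g(*q),147,P) for q in [(240,240),(382,290),(318,393),(212,335)]]
print(np.round(co,1))
ft=[onz("wrist",*g(*q),8,P) for q in [(200,68),(537,208),(396,527),(66,392)]];print("foot",np.round(ft,1),np.mean(ft,0))
E
```

```text
dial axis [528.25203127 -28.59523275  35.        ] [528.26121383 -28.57157562  42.        ]
[np.float64(0.15999394790431712), np.float64(0.1530958845484803), np.float64(0.15457468474624186), np.float64(0.16269827993099903)] 0.15759069928250957 [np.float64(88.26395306350031), np.float64(87.74271516540128), np.float64(68.78062574994847), np.float64(68.13570480306466)]
spot [615.87491705 -14.66937655  50.91372461] screw mean [616.04119623 -14.58608051  50.9782533 ] xu,yu 38.72259903225802 0.001823481213467743
line (np.float64(-0.5640866078891311), np.float64(0.4550220281536561)) (np.float64(0.43220964401667716), np.float64(19.605297169102876)) nose (np.float64(0.41270966871883674), np.float64(27.72031890866117)) rider out (np.float64(1.1369062336745788), np.float64(44.567826395429954)) in (np.float64(1.0982562981729724), np.float64(32.39111144124001))
(np.float64(-0.012737195174708393), np.float64(37.67728341570251))
(np.float64(0.5206563642982864), np.float64(37.88724383070207))
(np.float64(1.5643134839440374), np.float64(37.072612501746455))
(np.float64(2.098194116547737), np.float64(37.45803801866647))
(np.float64(2.601825295557794), np.float64(37.649813022114834))
line dir 0.45193918556087986
handle top [ 503.30855196 -373.59727939  147.        ]
[[ 503.1 -360.   147. ]
 [ 515.3 -378.4  147. ]
 [ 498.5 -385.1  147. ]
 [ 491.3 -368.8  147. ]]
foot [[ 516.6 -321.2    8. ]
 [ 555.7 -388.     8. ]
 [ 490.1 -426.     8. ]
 [ 451.3 -359.4    8. ]] [ 503.46357362 -373.67184076    8.        ]
```

```bash
python3 - <<'E'
from h import *
arm.grip(50,20)
arm.servo_line([550,-95,140],feed=150); arm.wait(.3);s=arm.observe();print(s["clock"],s["eef_pos"])
w=snap("w3.png");cv2.imwrite("pics/w3c.png",cv2.resize(w[:160,170:390],None,fx=3.6,fy=3.6,interpolation=cv2.INTER_CUBIC))
for a in (-.275,-.6,-.955):print(arm.inverse_kinematics([528,-28.6,48],down(a)))
E
```

```text
4.5667 [550.76722402 -95.03229566 140.99500805]
[ 0.37089478  0.40203205 -0.45607099  1.98886293  0.24192609  0.80284386
 -0.49792985]
[ 0.32774376  0.39383521 -0.40557961  1.99087887  0.21319943  0.79741494
 -0.799847  ]
[ 0.27551496  0.38531757 -0.34481292  1.9933548   0.17951318  0.79169008
 -1.12760216]
```

View pics/w3c.png

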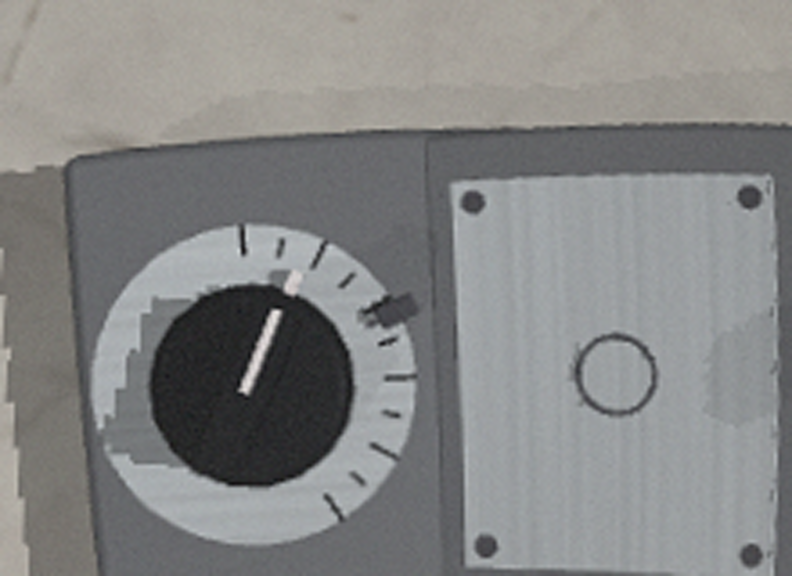

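```bash
python3 - <<'E'
from h import *
P=pose("w3"); f=lambda u,v:((u+.5)/3.6+170-.5,(v+.5)/3.6-.5)
yaw=.158
ext=[onz("wrist",*f(*q),35,P) for q in [(91,385),(416,385),(253,224),(253,546)]]
C=(ext[0]+ext[1])/2; C[1]=(ext[2]+ext[3])[1]/2;print("ext",np.round(ext,1))
C=np.array([(ext[0]+ext[1])[0]/2,(ext[2]+ext[3])[1]/2,35]);print("dial",C)
def ang(u,v,z):
    X=onz("wrist",*f(u,v),z,P)-C; return round(yaw+np.pi/2-np.arctan2(X[1],X[0]),3),round(np.hypot(X[0],X[1]),1)
print("nose",ang(293,283,40),"line end",ang(277,311,68),"rider",ang(362,317,40),ang(378,314,40),ang(416,305,40))
a=onz("wrist",*f(244,393),68,P);b=onz("wrist",*f(277,311),68,P);d=b-a;print("line dir",yaw+np.pi/2-np.arctan2(d[1],d[0]),a,b)
for q in [(242,240),(319,254),(401,377),(384,453),(334,508)]: print(ang(*q,35))
n=R.from_euler('z',yaw).apply([-np.sin(np.radians(20)),0,np.cos(np.radians(20))])
p0=C+45*np.array([np.cos(yaw),np.sin(yaw),0])
o,d=ray("wrist",*f(616,374),P);S=o+d*(n@(p0-o))/(n@d);print("spot",S,(S-C)[:2]@[-np.sin(yaw),np.cos(yaw)])
E
```

```text
ext [[486.3 -31.7  35. ]
 [569.2 -24.4  35. ]
 [524.1  12.6  35. ]
 [531.7 -70.4  35. ]]
dial [527.7368578  -28.90732648  35.        ]
nose (np.float64(0.444), np.float64(28.2)) line end (np.float64(0.449), np.float64(19.9)) rider (np.float64(1.062), np.float64(32.7)) (np.float64(1.102), np.float64(36.5)) (np.float64(1.159), np.float64(46.0))
line dir 0.44268451215163784 [527.87571441 -28.88413109  68.        ] [533.46065071  -9.79901415  68.        ]
(np.float64(-0.002), np.float64(37.7))
(np.float64(0.525), np.float64(37.8))
(np.float64(1.566), np.float64(37.9))
(np.float64(2.103), np.float64(37.9))
(np.float64(2.617), np.float64(38.0))
spot [616.20826598 -14.45913613  51.24862539] 0.34782765259277704
```

```bash
python3 - <<'E'
from h import *
w=cv2.imread("pics/w3.png");c=w[70:110,255:295];cv2.imwrite("pics/w3r.png",cv2.resize(c,None,fx=15,fy=15,interpolation=cv2.INTER_NEAREST))
P=pose("w3");C=np.array([527.8,-28.9,35]);yaw=.158
g=cv2.cvtColor(w,cv2.COLOR_BGR2GRAY)
# dark pixels per polar coordinates
pts=[]
for v in range(70,110):
  for u in range(250,300):
    if g[v,u]<85:
      X=onz("wrist",u,v,40,P)-C;r=np.hypot(X[0],X[1]);a=yaw+np.pi/2-np.arctan2(X[1],X[0])
      if 30.5<r<48 and .85<a<1.35: pts.append((r,a,g[v,u],u,v))
pts=np.array(pts)
for lo in range(30,48,2):
    k=(pts[:,0]>=lo)&(pts[:,0]<lo+2)
    if k.any(): print(lo,k.sum(),pts[k,1].mean().round(3),pts[k,1].min().round(3),pts[k,1].max().round(3))
E
```

```text
32 2 1.176 1.056 1.296
34 8 1.121 1.034 1.305
36 18 1.134 1.033 1.303
38 17 1.121 1.039 1.202
40 18 1.117 1.032 1.199
42 14 1.137 1.077 1.197
44 12 1.139 1.08 1.205
```

View pics/w3r.png

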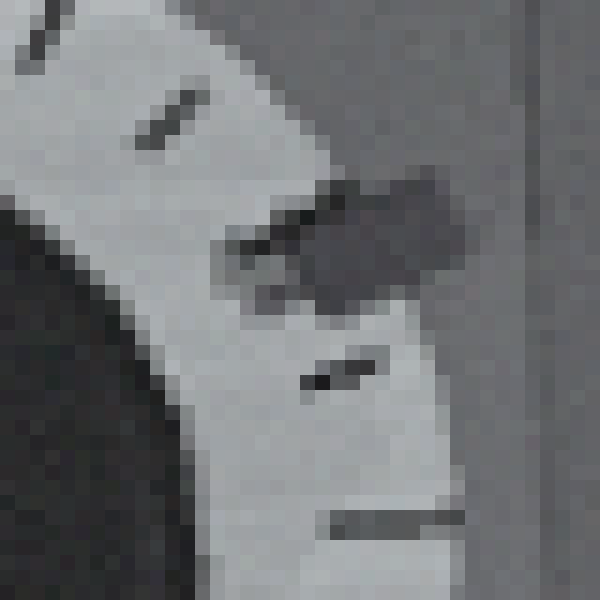

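```bash
python3 - <<'E'
from h import *
yaw=.158
arm.move_to([528,-28.9,115],down(yaw-.445));
arm.servo_line([528,-28.9,49],feed=80,f_stop=8);arm.wait(.2)
s=arm.observe();print(s["clock"],s["eef_pos"],s["force"],R.from_quat(s["ee_rot"]).as_matrix()[:,0])
arm.grip(5,20);arm.wait(.1);s=arm.observe();print(s["clock"],s["opening"],s["eef_pos"],s["force"],s["moment"])
for t in (.67,.9,1.13):
    arm.move_to([528,-28.9,49],down(yaw-t))
arm.wait(.3);s=arm.observe();x=R.from_quat(s["ee_rot"]).as_matrix()[:,0];print(s["clock"],s["eef_pos"],s["force"],s["moment"],yaw-np.arctan2(x[1],x[0]))
snap("w4.png")
E
```

```text
6.3417 [528.61177128 -28.89421199  49.66844506] [-0.63205931  0.26594413 -0.594027  ] [ 0.95910585 -0.28304415  0.00140348]
6.9417 4.91716481328259 [527.94913702 -28.9005355   48.95563859] [ 0.02791465  0.51862246 -0.44808719] [ 0.00992641 -0.01933682  0.06158739]
8.1917 [527.99926069 -28.96880042  48.99576463] [ 0.41885488 -0.17501609  1.38217257] [0.00865117 0.01510192 0.00685172] 1.1286161008851525
```

View pics/w4.png

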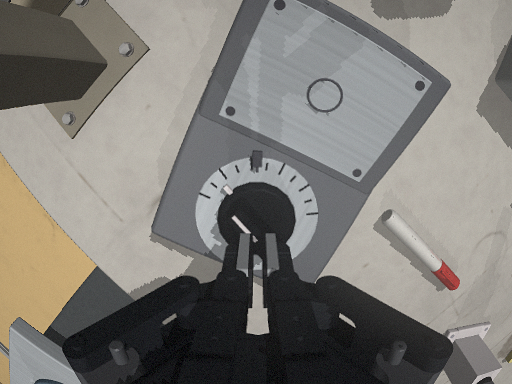

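```bash
python3 - <<'E'
from h import *
P=pose("w4");print(P)
for X in ([528,-28.9,35],[528,-28.9,49],[528,-28.9,68],[616,-14.6,51]): print(X,proj("wrist",X,P),proj("top",X),proj("side",X))
w=cv2.imread("pics/w4.png");cv2.imwrite("pics/w4c.png",cv2.resize(w[140:290,180:340],None,fx=4,fy=4,interpolation=cv2.INTER_CUBIC))
w=snap("side4.png","side");cv2.imwrite("pics/side4c.png",cv2.resize(w[80:220,180:320],None,fx=4,fy=4,interpolation=cv2.INTER_CUBIC))
E
```

```text
(array([527.99926069, -28.96880042,  48.99576463]), array([ 8.84531290e-01, -4.66480862e-01, -2.67630230e-05, -3.40695166e-05]))
[528, -28.9, 35] (np.float64(256.4038704277191), np.float64(217.30168042325354)) (np.float64(202.88033583016642), np.float64(231.3218920736785)) (np.float64(231.12983035020503), np.float64(183.73843996397093))
[528, -28.9, 49] (np.float64(256.3427584302122), np.float64(226.3556546559273)) (np.float64(202.3030237243909), np.float64(230.3361869112071)) (np.float64(230.8955060573606), np.float64(179.37160689023597))
[528, -28.9, 68] (np.float64(256.24620590953396), np.float64(240.7888076865015)) (np.float64(201.4984744112985), np.float64(228.96249596753182)) (np.float64(230.57197461698013), np.float64(173.34232252924738))
[616, -14.6, 51] (np.float64(323.9535489512999), np.float64(95.11720235277087)) (np.float64(190.72362166419236), np.float64(199.72453460268684)) (np.float64(261.49981588720067), np.float64(174.35935462984227))
```

View pics/w4c.png

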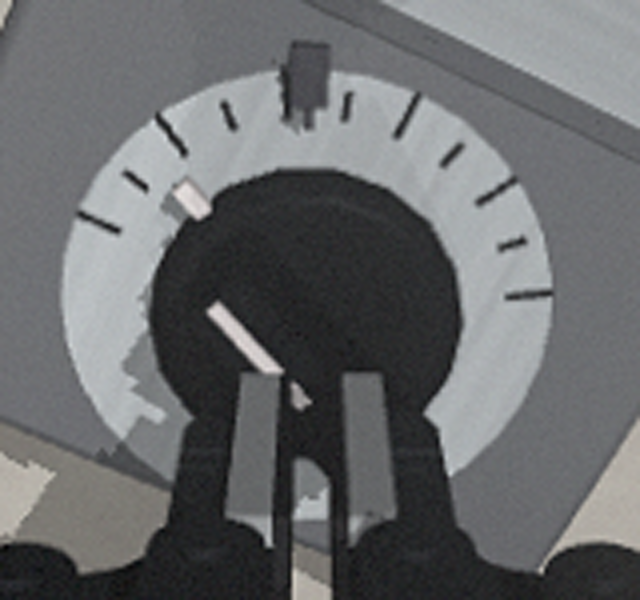

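View pics/side4c.png

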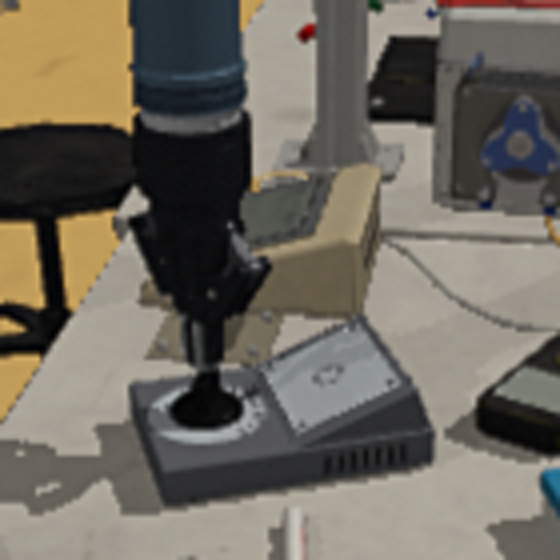

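```bash
python3 - <<'E'
from h import *
P=(np.zeros(3),np.array([0,0,0,1.]))
for x in (-2.5,-11):
  for y in (-11,0,11):
    print(x,y,[tuple(np.round(proj("wrist",[x,y,-d],P),0)) for d in (0,10,20,30,40)])
print([tuple(np.round(proj("wrist",[-42,y,-d],P),0)) for y in (-11,0,11) for d in (0,13,25,40)])
w=cv2.imread("pics/w4.png");cv2.imwrite("pics/w4f.png",cv2.resize(w[215:345,180:340],None,fx=5,fy=4.6,interpolation=cv2.INTER_CUBIC))
E
```

```text
-2.5 -11 [(np.float64(252.0), np.float64(210.0)), (np.float64(252.0), np.float64(217.0)), (np.float64(252.0), np.float64(224.0)), (np.float64(251.0), np.float64(232.0)), (np.float64(251.0), np.float64(242.0))]
-2.5 0 [(np.float64(252.0), np.float64(226.0)), (np.float64(252.0), np.float64(234.0)), (np.float64(252.0), np.float64(242.0)), (np.float64(252.0), np.float64(251.0)), (np.float64(251.0), np.float64(260.0))]
-2.5 11 [(np.float64(253.0), np.float64(242.0)), (np.float64(252.0), np.float64(250.0)), (np.float64(252.0), np.float64(258.0)), (np.float64(252.0), np.float64(268.0)), (np.float64(252.0), np.float64(278.0))]
-11 -11 [(np.float64(238.0), np.float64(210.0)), (np.float64(237.0), np.float64(217.0)), (np.float64(236.0), np.float64(224.0)), (np.float64(235.0), np.float64(232.0)), (np.float64(234.0), np.float64(241.0))]
-11 0 [(np.float64(239.0), np.float64(226.0)), (np.float64(238.0), np.float64(234.0)), (np.float64(237.0), np.float64(242.0)), (np.float64(236.0), np.float64(250.0)), (np.float64(235.0), np.float64(260.0))]
-11 11 [(np.float64(239.0), np.float64(242.0)), (np.float64(238.0), np.float64(249.0)), (np.float64(238.0), np.float64(258.0)), (np.float64(236.0), np.float64(267.0)), (np.float64(235.0), np.float64(278.0))]
[(np.float64(189.0), np.float64(210.0)), (np.float64(184.0), np.float64(218.0)), (np.float64(180.0), np.float64(227.0)), (np.float64(173.0), np.float64(240.0)), (np.float64(191.0), np.float64(226.0)), (np.float64(186.0), np.float64(235.0)), (np.float64(182.0), np.float64(245.0)), (np.float64(175.0), np.float64(259.0)), (np.float64(192.0), np.float64(241.0)), (np.float64(188.0), np.float64(251.0)), (np.float64(184.0), np.float64(261.0)), (np.float64(178.0), np.float64(276.0))]
```

View pics/w4f.png

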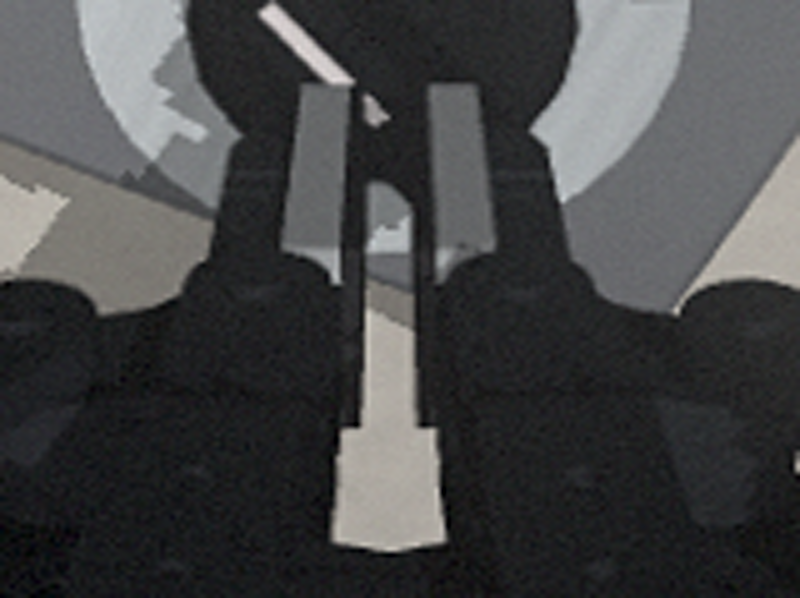

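```bash
python3 - <<'E'
from h import *
x,y,z=528,-28.9,49
yaw=.158
print(arm.servo_line([x,y,33],feed=30,f_stop=4));s=arm.observe();print(s["clock"],s["eef_pos"],s["force"])
E
```

```text
True
8.6417 [528.68462931 -28.97190449  42.52544002] [-1.19894777 -0.93552231  5.08027281]
```

```bash
python3 - <<'E'
from h import *
yaw=.158;x,y=528,-28.9
arm.servo_line([x,y,56],feed=100)
arm.grip(45)
arm.move_to([x,y,56],down(yaw-.445))
print(arm.servo_line([x,y,22.5],feed=60,f_stop=6));s=arm.observe();print(s["clock"],s["eef_pos"],s["force"])
arm.grip(5,20);s=arm.observe();print(s["clock"],s["opening"],s["eef_pos"],s["force"],s["moment"])
E
```

```text
False
10.7583 [528.03435033 -28.78585131  22.34010206] [0.66783238 0.52744842 0.03406577]
11.15 11.17330971017287 [528.00945675 -28.80140303  23.02620902] [-1.52710704  0.51885073  4.3099314 ] [ 0.12961703  0.33181824 -0.03512392]
```

```bash
python3 - <<'E'
from h import *
yaw=.158;x,y=528,-28.9
for t in (.67,.9,1.13):
    arm.move_to([x,y,23],down(yaw-t))
arm.wait(.2);s=arm.observe();a=R.from_quat(s["ee_rot"]).as_matrix()[:,0];print(s["clock"],s["opening"],s["eef_pos"],s["force"],s["moment"],yaw-np.arctan2(a[1],a[0]))
w=snap("w5.png");cv2.imwrite("pics/w5c.png",cv2.resize(w[100:290,160:350],None,fx=4,fy=3,interpolation=cv2.INTER_CUBIC))
cv2.imwrite("pics/w5r.png",cv2.resize(w[135:185,230:285],None,fx=12,fy=12,interpolation=cv2.INTER_NEAREST))
E
```

```text
12.2917 11.366783535117573 [527.48170059 -28.51024143  23.00619922] [-4.06522503  1.85016905  5.55996743] [ 0.38678986  0.7986544  -0.00380239] 1.1265509553292294
```

View pics/w5c.png

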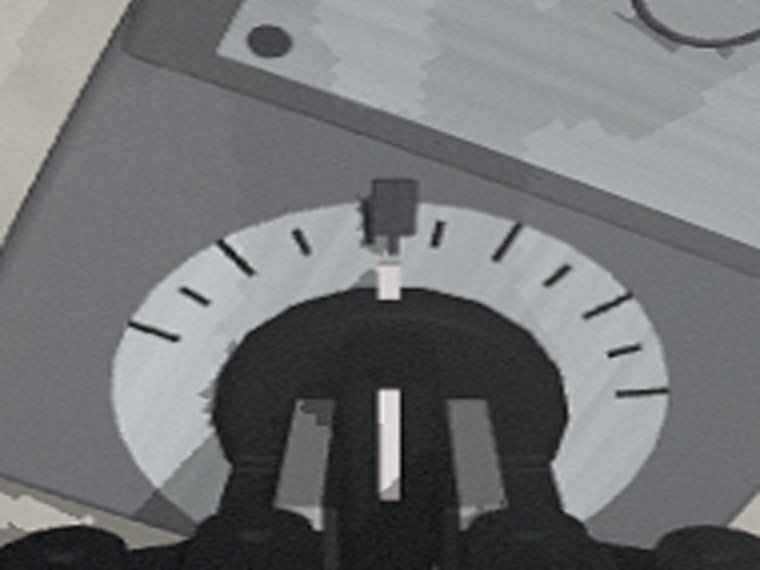

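View pics/w5r.png

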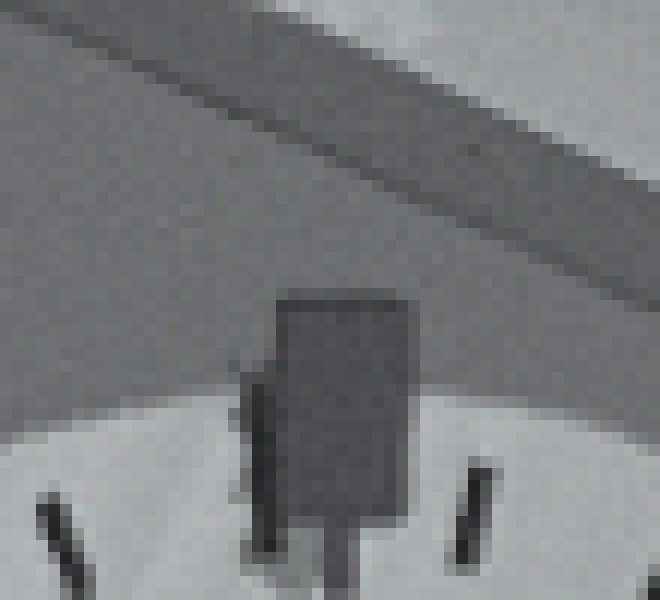

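```bash
python3 - <<'E'
from h import *
w=cv2.imread("pics/w5.png");g=cv2.cvtColor(w,cv2.COLOR_BGR2GRAY).astype(float)
P=pose("w5");C=np.array([527.9,-28.9,35]);yaw=.158
def an(u,v,z):
    X=onz("wrist",u,v,z,P)-C;return round(yaw+np.pi/2-np.arctan2(X[1],X[0]),4),round(np.hypot(X[0],X[1]),1)
for v in range(162,186): print(v,g[v,248:268].astype(int))
for v in (189,192,196):
    print("nose",v,g[v,250:266].astype(int))
for v in (232,240,250): print(v,g[v,250:266].astype(int))
E
```

```text
162 [110 112 109 114 106  64  75  79  79  78  78  79  81  79  76  75  90 115
 111 114]
163 [113 108 108 111 103  64  77  77  75  80  79  74  80  76  75  74  91 110
 112 112]
164 [107 104 112 110  97  68  80  79  79  78  77  80  78  80  79  75  92 111
 110 113]
165 [107  90 109  98  75  64  78  76  75  78  77  75  75  80  73  75  88 113
 110 108]
166 [112 105  78  75  74  70  77  76  76  79  77  76  77  78  77  72  87 106
 108 107]
167 [131 130  80  50  66  70  77  81  77  75  77  78  79  79  83  77 101 132
 128 126]
168 [163 155  72  47  56  72  75  78  77  79  72  77  80  74  81  83 129 173
 173 163]
169 [166 111  69  46  58  64  75  74  80  79  79  79  81  81  78  82 130 180
 174 175]
170 [172 134  74  41  57  69  80  79  77  75  76  75  76  78  76  82 139 180
 176 174]
171 [178 174 105  38  46  75  81  75  79  80  79  78  75  81  76  88 154 178
 176 174]
172 [183 176 132  43  52  72  79  78  81  76  73  78  77  80  74  92 151 178
 173 170]
173 [178 174 127  40  46  64  79  75  78  76  78  75  74  81  74  92 155 175
 170 171]
174 [178 170 107  37  47  71  78  73  74  74  80  77  79
[... 722 characters left out ...]
145]
183 [171 168 177 167 138 118 115 125 135  73  72 104 176 171 173 172 176 175
 175 174]
184 [168 171 170 178 172 143 138 135 173  93  97 121 174 170 173 173 174 172
 171 171]
185 [171 168 173 173 177 176 174 154 176 145 146 154 177 171 173 177 174 171
 171 168]
nose 189 [176 175 158 165 192 209 210 205 207 203 178 176 173 172 170 169]
nose 192 [116 121 120 120 159 209 207 203 205 197 180 171 172 168 170 170]
nose 196 [ 32  39  39  42 114 211 206 204 207 191  55  28  33  36  35  45]
232 [ 44  43  43  36 106 224 214 216 218 202  32  42  44  43  36  39]
240 [ 45  34  45  40 106 226 215 214 219 199  25  41  37  44  44  39]
250 [ 40  40  33  38  76 185 216 212 217 199  25  34  40  47  41  35]
```

```bash
python3 - <<'E'
from h import *
yaw=.158;x,y=528,-28.9
arm.move_to([x,y,23],down(yaw-1.152));arm.wait(.3)
s=arm.observe();a=R.from_quat(s["ee_rot"]).as_matrix()[:,0];print(s["clock"],s["eef_pos"],s["force"],yaw-np.arctan2(a[1],a[0]))
arm.grip(40)
w=snap("w6.png");g=cv2.cvtColor(w,cv2.COLOR_BGR2GRAY)
arm.servo_line([x,y,75],feed=120)
w=snap("w6b.png");s=arm.observe();print(s["clock"],s["eef_pos"])
cv2.imwrite("pics/w6c.png",np.hstack([cv2.resize(cv2.imread("pics/w6.png")[130:260,210:310],None,fx=4,fy=4),cv2.resize(w[130:260,210:310],None,fx=4,fy=4)]))
for v in (176,179,181,183,189,192,196,232,245): print(v,g[v,248:268].astype(int))
E
```

```text
12.8917 [527.45781442 -28.47201194  23.00165239] [-4.13904811  1.43164517  4.78877485] 1.1492683691751628
13.9583 [527.20099568 -28.97059452  74.32857124]
176 [ 51  73  79  82  76  72  78  75  81  74  71 111 184 176 177 175 131  38
  98 194]
179 [ 41  62  97  99  93  71  72  86 133 137 142 150 177 176 183 169  53  60
 131 187]
181 [ 45  78 128 125 119  83  83 113 185 184 178 176 177 177 183 162  33  85
 172 184]
183 [123 126 125 124 118  74  76 112 184 179 177 176 178 180 178 176 162 165
 179 174]
189 [183 184 183 184 194 191 191 188 187 179 180 180 171 175 172 172 172 174
 173 173]
192 [124 124 118 138 196 212 207 209 213 202 174 172 175 175 172 173 173 174
 174 172]
196 [ 75  59  54  98 193 214 210 210 211 192  75  81  83  80  91 117 121 154
 167 177]
232 [ 38  44  31  78 192 224 220 225 209  30  38  39  44  46  47  40  36  35
  40  34]
245 [ 40  40  35  56 148 226 218 223 211  65  34  41  40  42  42  33  40  30
  38  38]
```

View pics/w6c.png

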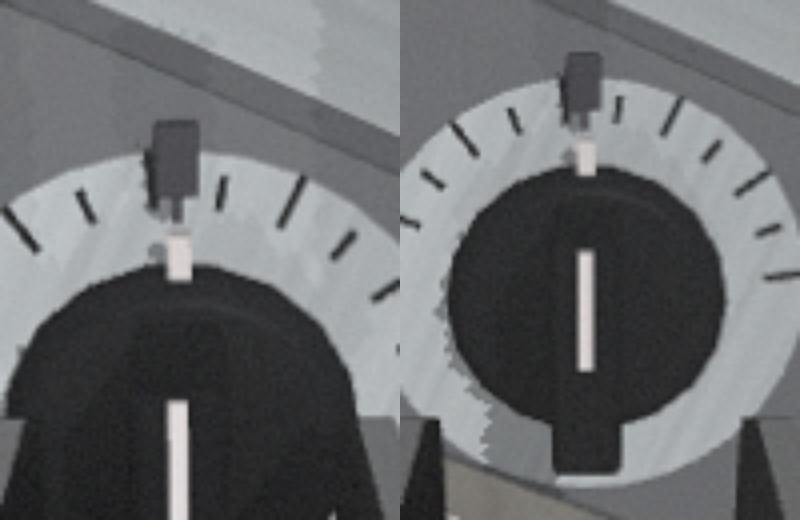

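```bash
python3 - <<'E'
from h import *
yaw=.158;C=np.array([527.9,-28.9,35])
for fn in ("w6","w6b"):
    g=cv2.cvtColor(cv2.imread(f"pics/{fn}.png"),cv2.COLOR_BGR2GRAY).astype(int);P=pose(fn)
    for r in (28,29,30,31,33,34,35):
        row=[]
        for a in np.arange(1.0,1.30,.01):
            d=yaw+np.pi/2-a
            X=C+[r*np.cos(d),r*np.sin(d),0];X[2]=40
            u,v=proj("wrist",X,P)
            row.append(int(cv2.getRectSubPix(g.astype(np.uint8),(1,1),(u,v))[0,0]))
        print(fn,r,row)
E
```

```text
w6 28 [152, 149, 147, 133, 122, 121, 123, 132, 147, 177, 199, 207, 212, 211, 211, 210, 211, 212, 210, 206, 195, 180, 177, 177, 175, 173, 174, 175, 174, 173, 172]
w6 29 [134, 120, 121, 123, 123, 121, 118, 127, 138, 169, 197, 206, 211, 209, 208, 209, 210, 212, 209, 203, 189, 174, 173, 173, 174, 175, 174, 173, 173, 173, 173]
w6 30 [171, 162, 149, 138, 140, 143, 150, 161, 175, 188, 201, 207, 212, 212, 212, 214, 212, 208, 199, 189, 185, 181, 179, 178, 176, 175, 175, 173, 171, 171, 170]
w6 31 [181, 182, 182, 183, 183, 183, 183, 183, 181, 180, 178, 173, 167, 168, 169, 168, 168, 168, 169, 170, 177, 181, 180, 177, 173, 173, 175, 173, 172, 172, 172]
w6 33 [175, 176, 179, 181, 181, 178, 170, 153, 151, 158, 168, 156, 115, 106, 108, 120, 146, 181, 178, 173, 173, 175, 177, 177, 177, 177, 177, 176, 173, 172, 174]
w6 34 [174, 175, 168, 155, 140, 133, 132, 126, 124, 125, 124, 114, 83, 75, 78, 102, 137, 183, 181, 178, 177, 177, 177, 179, 180, 180, 179, 177, 175, 174, 175]
w6 35 [173, 152, 126, 101, 84, 74, 85, 105, 126, 126, 122, 115, 91, 81, 81, 102, 138, 185, 183, 180, 176, 176, 176, 177, 178, 179, 
[... 450 characters left out ...]
7, 193, 182, 172, 168, 167, 166, 166, 166, 164, 163, 163, 163]
w6b 31 [170, 169, 170, 171, 171, 171, 171, 172, 172, 171, 171, 171, 171, 170, 169, 168, 168, 167, 167, 166, 168, 170, 169, 168, 167, 167, 167, 166, 165, 164, 163]
w6b 33 [168, 169, 170, 169, 165, 149, 133, 126, 120, 123, 127, 120, 112, 111, 111, 120, 134, 148, 161, 170, 170, 170, 169, 169, 170, 171, 169, 167, 165, 164, 165]
w6b 34 [161, 142, 122, 121, 117, 111, 108, 111, 116, 117, 116, 106, 92, 85, 83, 97, 122, 143, 161, 170, 168, 168, 168, 169, 169, 169, 168, 167, 161, 159, 160]
w6b 35 [162, 143, 115, 88, 60, 59, 78, 96, 113, 120, 119, 109, 91, 84, 86, 100, 125, 146, 165, 172, 169, 167, 167, 169, 171, 169, 164, 146, 117, 98, 90]
```

```bash
python3 - <<'E'
from h import *
arm.servo_line([500,-60,190],feed=200)
arm.grip(60)
arm.move_to([439,-401,200],down(-1.17));arm.wait(.2)
w=snap("w7.png");s=arm.observe();print(s["clock"],s["eef_pos"])
P=pose("w7");u,v=map(int,proj("wrist",[503.4,-373.6,147],P));print(u,v)
v0=max(v-50,0);cv2.imwrite("pics/w7c.png",cv2.resize(w[v0:v0+100,u-50:u+50],None,fx=6,fy=6,interpolation=cv2.INTER_CUBIC));print(u-50,v0)
E
```

```text
16.6083 [ 440.06628064 -399.47308248  200.0465046 ]
258 110
208 60
```

View pics/w7c.png

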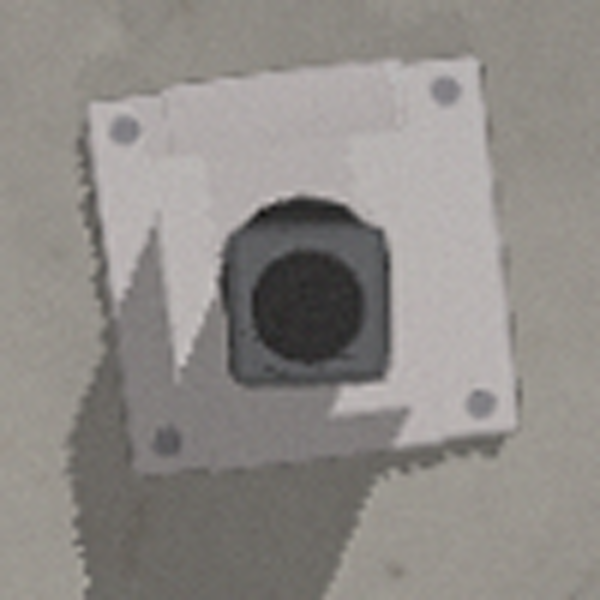

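```bash
python3 - <<'E'
from h import *
P=pose("w7");f=lambda u,v:((u+.5)/6+208-.5,(v+.5)/6+60-.5)
c=onz("wrist",*f(308,305),147,P);print(c)
bl,br=[onz("wrist",*f(*q),147,P) for q in [(237,385),(385,380)]];d=br-bl;print(np.arctan2(d[1],d[0]),np.linalg.norm(d))
x,y=c[0],c[1]
if np.hypot(x-503.4,y+373.6)<4:
    arm.servo_line([x,y,190],feed=150);arm.wait(.1)
    s=arm.observe();print(s["clock"],s["eef_pos"])
    print(arm.servo_line([x,y,67.5],feed=90,f_stop=6));s=arm.observe();print(s["clock"],s["eef_pos"],s["force"])
E
```

```text
[ 503.79746929 -373.92020061  147.        ]
-1.1315455695365844 18.334522009849408
17.3333 [ 502.23590643 -375.39430487  190.09419912]
False
18.8417 [ 504.4086141  -374.36829534   68.35650284] [-0.04499308  0.62358101 -0.24968136]
```

```bash
python3 - <<'E'
from h import *
arm.grip(10,50);arm.wait(.1);s=arm.observe();print(s["clock"],s["opening"],s["eef_pos"],s["force"],s["moment"])
snap("side8.png","side");w=snap("w8.png")
i=cv2.imread("pics/side8.png");cv2.imwrite("pics/w8c.png",np.hstack([cv2.resize(i[170:310,160:300],(560,560)),]))
E
```

```text
19.3833 19.184707864010193 [ 504.08166861 -374.09484568   67.9205601 ] [ 0.55176869 -1.46943143  2.41808732] [ 0.0400543   0.06043276 -0.05098397]
```

View pics/w8c.png

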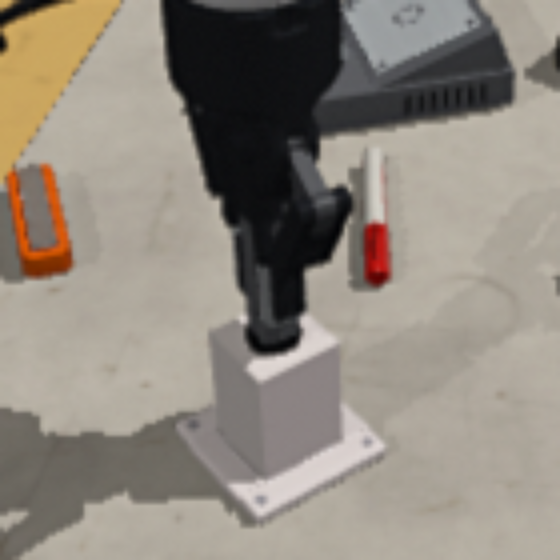

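View pics/w8.png

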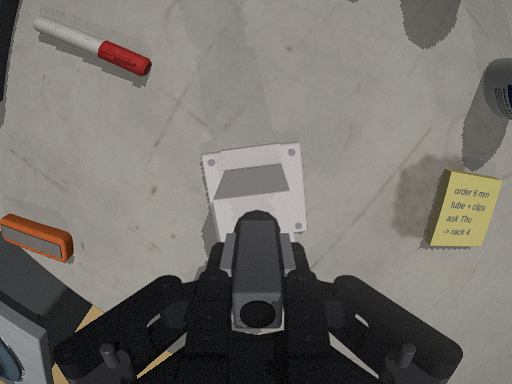

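```bash
cat >> h.py <<'E'
yaw=.158
RT=R.from_euler('z',yaw)*R.from_euler('y',-np.radians(20))*R.from_euler('z',-yaw)
n=RT.apply([0,0,1.])
S=np.array([616.05,-14.55,51.1])
def tilt(a): return (RT*R.from_quat(down(a))).as_quat()
E
python3 - <<'E'
from h import *
s=arm.observe();p=s["eef_pos"]
arm.servo_line([504.1,-374.1,150],feed=120);arm.wait(.1);s=arm.observe();print(s["clock"],s["eef_pos"],s["force"],s["opening"])
snap("side9.png","side")
for a in (-1.3,-1,-.6,0): print(a,arm.inverse_kinematics(S+n*85.9,tilt(a)),arm.inverse_kinematics(S+n*45,tilt(a)))
i=cv2.imread("pics/side9.png");cv2.imwrite("pics/side9c.png",cv2.resize(i[130:310,140:320],None,fx=3.3,fy=3.3))
E
```

```text
20.425 [ 503.04016336 -373.39308628  148.40024708] [ 0.01965935 -0.22494086 -1.34260831] 19.553419823487623
-1.3 [ 0.2699294   0.17979104 -0.29747776  2.09061954  0.00647929  0.53317017
 -1.31887128] [ 0.22580155  0.26258487 -0.26134054  2.08706459  0.04197866  0.45481362
 -1.34972873]
-1 [ 0.31262999  0.18358276 -0.3434874   2.08870495  0.02490954  0.53403817
 -1.03399827] [ 0.27514424  0.26752219 -0.31587462  2.08478656  0.07652018  0.4567952
 -1.0786206 ]
-0.6 [ 0.36090341  0.18839844 -0.39561084  2.086567    0.04655231  0.53523333
 -0.65167295] [ 0.33565102  0.27471226 -0.38294235  2.08202993  0.12022873  0.45994111
 -0.71497085]
0 [ 0.40480826  0.19330925 -0.44314504  2.08465098  0.06708294  0.53654229
 -0.06836179] [ 0.4052523   0.28470027 -0.46046183  2.07892147  0.17271098  0.46467843
 -0.1583156 ]
```

View pics/side9c.png

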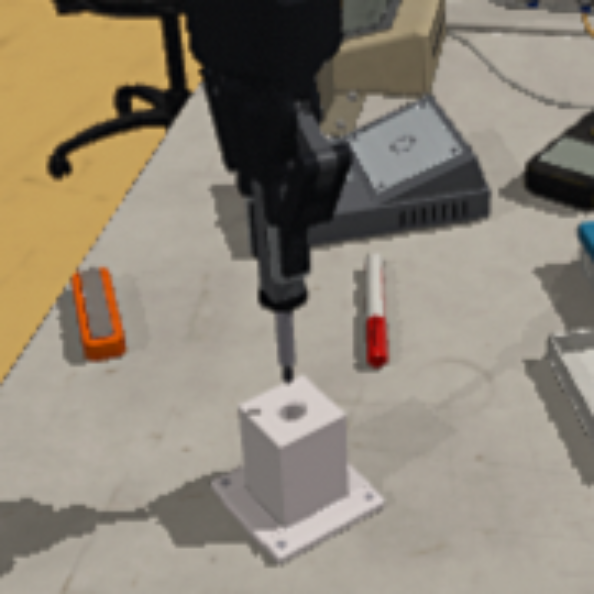

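```bash
python3 - <<'E'
from h import *
arm.servo_line([515,-330,175],feed=150)
arm.move_to(S+n*120+np.array([0,-40,0]),tilt(-1.0))
arm.servo_line(S+n*70,feed=80);arm.wait(.5)
s=arm.observe();print(s["clock"],s["eef_pos"],S+n*70,s["force"],s["moment"],s["opening"],np.degrees(np.arccos(-R.from_quat(s["ee_rot"]).as_matrix()[:,2]@n)))
w=snap("w10.png");snap("side10.png","side");snap("top10.png","top")
i=cv2.imread("pics/side10.png");cv2.imwrite("pics/side10c.png",cv2.resize(i[90:230,190:330],None,fx=4,fy=4))
i=cv2.imread("pics/top10.png");cv2.imwrite("pics/top10c.png",cv2.resize(i[150:270,150:270],None,fx=4,fy=4))
E
```

```text
23.4917 [592.39200914 -18.43947827 116.94816913] [592.40680548 -18.31702369 116.87848346] [ 0.58610842 -0.44672976 -1.15079132] [0.00981954 0.46172972 0.01214501] 19.796422605239933 0.008138246312457256
```

View pics/w10.png

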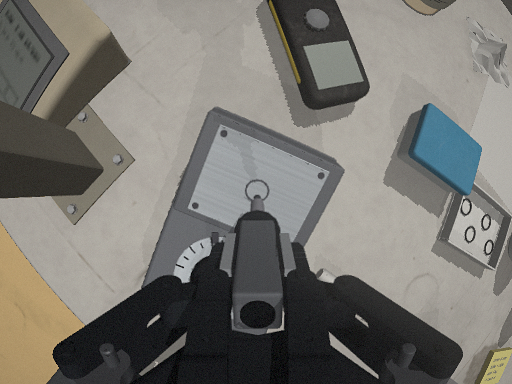

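View pics/side10c.png

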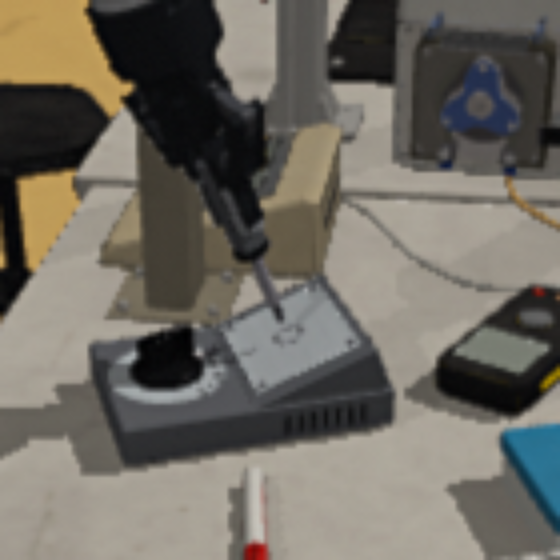

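View pics/top10c.png

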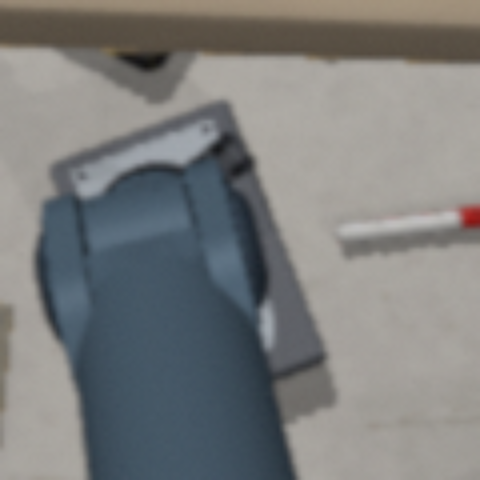

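```bash
python3 - <<'E'
from h import *
def F(k=12):
    a=[]
    for _ in range(k):
        arm.wait(.025);s=arm.observe();a.append((s["force"]@n,(s["eef_pos"]-S)@n,*s["force"]))
    a=np.array(a);return a.mean(0).round(2),a[:,0].std().round(2)
print(F())
for d in (60,54,51.5,50):
    r=arm.servo_line(S+n*d,feed=25,f_stop=6);arm.wait(.15);s=arm.observe()
    e=s["eef_pos"]-S;print(d,r,s["clock"],F(),"lat",(e-n*(e@n)).round(2))
    if r: break
w=snap("w11.png");snap("side11.png","side")
i=cv2.imread("pics/side11.png");cv2.imwrite("pics/c11.png",np.hstack([cv2.resize(i[140:190,230:290],(480,400),interpolation=cv2.INTER_CUBIC),cv2.resize(w[165:225,225:290],(320,400),interpolation=cv2.INTER_CUBIC)]))
E
```

```text
(array([-1.17, 69.98,  0.29, -0.44, -1.16]), np.float64(0.52))
60 False 24.6417 (array([-1.100e+00,  6.012e+01,  2.000e-02,  7.000e-02, -1.160e+00]), np.float64(0.43)) lat [0.12 0.01 0.04]
54 False 25.4833 (array([ 1.800e-01,  5.412e+01,  4.000e-02, -2.400e-01,  1.900e-01]), np.float64(0.47)) lat [0.27 0.01 0.1 ]
51.5 False 26.1833 (array([ 0.66, 51.51, -0.33,  0.29,  0.6 ]), np.float64(0.52)) lat [-0.03  0.07 -0.01]
50 False 26.8833 (array([ 1.12, 50.01, -0.53, -0.08,  1.  ]), np.float64(0.56)) lat [-0.01  0.02 -0.  ]
```

View pics/c11.png

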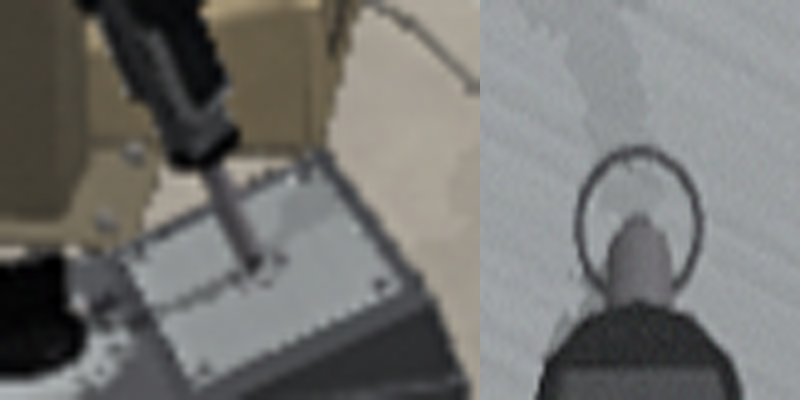

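```bash
python3 - <<'E'
from h import *
P=pose("w11");print("S",proj("wrist",S,P),"side S",proj("side",S))
ex=RT.apply(R.from_euler('z',yaw).apply([1,0,0]));ey=R.from_euler('z',yaw).apply([0,1,0])
t=np.array([proj("wrist",S+9.5*(np.cos(a)*ex+np.sin(a)*ey),P) for a in np.linspace(0,2*np.pi,73)]);print("pred ring",t.min(0),t.max(0))
print("obs ring left/right/top",577-480,[( (577-480)/320*65+225),((703-480)/320*65+225),147/400*60+165])
Rt=R.from_quat(P[1]).as_matrix()
for d in (48,50,52,56): print("tip pred at tool z",d,proj("wrist",P[0]+Rt@[0,0,d],P))
E
```

```text
S (np.float64(256.57772585986726), np.float64(198.61027815550656)) side S (np.float64(261.51490557180585), np.float64(174.31897567823592))
pred ring [244.46742648 187.0907585 ] [268.69817665 209.80765783]
obs ring left/right/top 97 [244.703125, 270.296875, 187.05]
tip pred at tool z 48 (np.float64(256.52043346267305), np.float64(199.50819182641197))
tip pred at tool z 50 (np.float64(256.5260066600974), np.float64(198.6122405084966))
tip pred at tool z 52 (np.float64(256.5314949311962), np.float64(197.73059342987966))
tip pred at tool z 56 (np.float64(256.54222395590216), np.float64(196.00892242921665))
```

```bash
python3 - <<'E'
from h import *
arm.servo_line(S+n*50.7,feed=20);arm.wait(.3)
f=[]
for _ in range(15):
    arm.wait(.03);s=arm.observe();f.append([s["force"]@n,(s["eef_pos"]-S)@n])
print(np.mean(f,0),s["clock"],s["opening"],s["qvel"].round(3))
snap("w12.png");i=snap("side12.png","side")
w=cv2.imread("pics/w12.png")
cv2.imwrite("pics/c12.png",np.hstack([cv2.resize(i[140:240,180:300],(400,400),interpolation=cv2.INTER_CUBIC),cv2.resize(w[165:285,160:290],(400,400),interpolation=cv2.INTER_CUBIC)]))
E
```

```text
[ 0.99248317 50.68987107] 28.3333 19.606163643789866 [-0.001 -0.001 -0.     0.    -0.     0.001 -0.001]
```

View pics/c12.png

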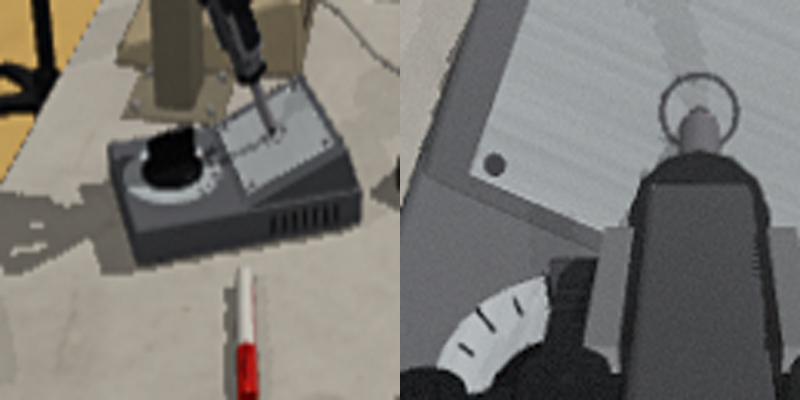

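```bash
python3 -c "
from h import *
arm.hand_in();print(arm.observe()['clock'])"
```

```text
the job is handed in; nothing more can be done
the job is handed in; nothing more can be done
```

I turned the dial to the rider tab, then drew the probe from its stand and handed in while holding its tip in the engraved ring. The clock stood at about 28 s of the 53 s allowed.

- **Dial:** I turned it clockwise from about 0.445 rad. After I let go, two pictures put the pointer at about 1.144 rad and the rider at about 1.138 rad, so it is past the rider by about 0.006 rad (0.2 mm at the tip). The arm hid the pointer in the last pictures, so I did not measure it again after that.
- **Probe position:** The wrist camera showed the tip about 1 mm or less from the ring's centre. The tool was commanded square to the face: 0.01° off the face direction I measured, when checked about 14 mm off the face. The picture allows about 1° of probe tilt in the grip.
- **Push:** The last force was about 2.1 N above the free-air reading, which means the tip is pushed in about 6.5 mm. The geometry gives about 5.2 mm. Half is 6 mm, so the two readings sit on either side of it.

**First grasp missed:** The fingers end about 25 mm behind the reported tool point, not at it, so my first grasp closed above the dial's bar. I found the offset by touching the bar's top lightly (about 5 N) and corrected for it in both later grasps.

The marker, hex keys and box were not touched. The highest force I read was about 7 N.

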